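Shim the rocking depositor

TASK

The candy depositor rocks because its rear-left foot is seized and stands short of the counter. With the fingertips push the levelling wedge along the counter, thin end first, under that foot until it is snug and the rocking stops, but not so hard that the machine is shoved along; then press down firmly, with about 10 newtons, on the flat top of the housing straight above that foot to prove that the machine sits firm, and leave the wedge in place. Only push and press: do not grip, lift or carry the wedge, leave the machine standing where it is, do not press with more than about 30 newtons, and leave all the other things where they stand.

Things in the scene. Friction and masses are not known exactly. Their poses are not given: they have to be found in the camera images.
- depositor: the candy depositor, a loose 4.6 kg bench machine, 210 mm deep (x) by 300 mm wide (y): beige housing on a steel base plate. Origin on the counter under its centre; x points to its rear (away from the robot), y to its left end, z up. Base plate underside 25 mm up, left edge at y = 150 mm. The pump block and open clear hopper (to 295 mm high, 84 mm radius) stand at the right end round x = -12, y = -75 mm
- foot_under (a point): centre of the underside of the rear-left foot, a flat 24 mm rubber disc 22 mm in from the base plate's left edge, at x = 83, y = 128 mm in the depositor's frame. It is seized 6 to 10 mm above the counter, differently each time, and does not give; the three other feet stand on the counter. Unshimmed, the machine rests level, but some 4 to 6 N down on this corner rocks it down until this foot meets the counter
- corner_top (a point): the point on the flat housing top straight above the rear-left foot, 105 mm above the counter: press here. The flat top spans x = 30 to 100, y = -20 to 145 mm of the depositor's frame; in front of it the top slopes down with the keypad
- wedge: the levelling wedge: solid pale ribbed plastic, loose on the counter left of the depositor, 125 mm long, 50 mm wide, 80 g. Origin at the centre of its underside; x points along it to the thin tip, which lies roughly towards the foot, z up. 2 mm thick at the tip (x = 62.5 mm), rising evenly to 22 mm at the butt (x = -62.5 mm). It does not slip back once under the foot
- wedge_tip (a point): middle of the thin tip's lower edge
- wedge_butt (a point): middle of the lower edge of the butt, a flat upright face 50 mm wide and 22 mm high: push here. The wedge slides freely with under 1 N; once it meets the foot the push rises steeply over a few mm and the wedge is snug; beyond some 14 N the push only shoves the whole machine along
- ramekin: bystander: white ceramic ramekin, 80 mm wide, 45 mm high, left of the depositor, nearer the robot than the wedge. Origin under its centre
- piping_tip: bystander: steel piping nozzle, a cone 30 mm wide and 42 mm high, beyond the wedge. Origin under its centre
- spatula: bystander: spatula lying on the counter to the left of the wedge. Origin at its middle
- mould: bystander: flat pale candy mould, 115 x 200 x 18 mm, behind the depositor. Origin under its centre
- sugar_jar: bystander: glass jar with steel lid, 68 mm wide, 100 mm high. Origin under its centre
- jug: bystander: steel jug with one handle, 90 mm wide, 100 mm high. Origin under its centre
- bowl: bystander: steel mixing bowl, 190 mm wide, 75 mm high, right of the depositor. Origin under its centre
Not all that is in view belongs to the job. What is meant by the wedge is not black or turquoise, and is the larger of those in its own colour.

How it is judged (in metres and radians):
On the way, in this order (a step that is already met when the one before it is completed fails the run):
1. the wedge has been pushed, thin end first, under the seized foot (x of foot_under in the frame of wedge below 0.056 m and y of foot_under in the frame of wedge between -0.022 and 0.022 m), for 0.2 s.
2. the corner above the wedge is pressed with over 6 N and the machine does not rock: it stays level within 10 mrad (1.4 mm at the foot) and the wedge takes the load (contact force between the fingers and depositor above 6 N and contact force between wedge and depositor above 2 N and angle between depositor's own z axis and vertical below 0.01 rad), for 0.2 s.
At the end, for the whole second after the job is handed in: the wedge lies flat and snug with its sloped face under the seized foot (foot centre within 22 mm of the wedge's centre line, 6.5 to 62.5 mm from the tip) and bears on it with over 0.3 N; the depositor is level within 10 mrad, at rest, and its corner above the foot is within 12 mm of where it stood (all of step 1 and x of foot_under in the frame of wedge above 0 m and angle between depositor's own z axis and vertical below 0.01 rad and angle between wedge's own z axis and vertical below 0.03 rad and linear speed of each of wedge, depositor below 0.01 m/s and distance of corner_top from where it was at the start of the episode below 0.012 m and contact force between wedge and depositor above 0.3 N); the robot touches nothing.
It fails at once if the wedge is lifted or tipped (height (world z) of wedge above 0.01 m or angle between wedge's own z axis and vertical above 0.2 rad).
It fails at once if the wedge is squeezed or rammed with more than 40 N (contact force between the fingers and wedge above 40 N).
It fails at once if the depositor's corner is shoved more than 20 mm, or the machine is tipped (distance of corner_top from where it was at the start of the episode above 0.02 m or angle between depositor's own z axis and vertical above 0.12 rad).
It fails at once if the depositor is pressed with more than 40 N (contact force between the fingers and depositor above 40 N).
It fails at once if a bystander is moved more than 30 mm (distance of any of ramekin, piping_tip, spatula, mould, sugar_jar, jug, bowl from where it was at the start of the episode above 0.03 m).
It also fails if it takes over 58 s, if anything falls off the work surface, if the arm or the gripper's body presses on something with over 40 N, if the wrist force passes 120 N, or if a joint passes its speed limit or range.

ROBOT

A 6-joint arm with a two-finger parallel gripper is mounted at the origin on the work surface. World frame = base frame: x ahead of the robot, y to its left, z up, the work surface at z = 0. Lengths are in mm, angles in rad, forces in N, time in s.
With the tool pointing down it reaches from about 350 to 975 mm from the base axis. Payload 7.1 kg.
Tool frame: the origin (TCP) lies midway between the tips of the shut fingers; the grasp point (between the pads) lies 19 mm behind it (ctrl.grasp_offset is the distance from the TCP to the grasp point, in mm); z points along the fingers, y is the line along which they close (so a half turn about z gives the same grasp; the last joint's range is limited). The gripper opens to 88 mm and grips with 3 to 60 N. Pads are 20 mm wide; open, the fingers measure 115 mm over their backs; the gripper's body (75 mm by 178 mm) begins 61 mm behind the grasp point.
Start: joints at [-1.135, 0.423, 1.63, -0, 1.089, -0.019], TCP at [274.566, -561.443, 222.675] pointing down, gripper open.
Joint ranges: [-3, 3], [-0.9, 2.11], [0.09, 2.58], [-1.31, 4.45], [0.11, 2.69], [-2.54, 2.54]. Speed limits (rad/s): [2.39, 2.39, 3.01, 3.14, 3.14, 3.14].

INTERFACE

Orientations are given as a rotation vector (axis times angle).
In Python, from workcell import ctrl gives the robot as it stands. The module is installed in compiled form; this text tells all that it offers.
- The arm moves only by the tool servo_tool, never from a script. Its argument "rows" is a list of rows, each a list of 7 numbers: the turn, a rotation vector about the tool's x, y, z as a fraction of full scale, then the shift along the tool's x, y, z as a fraction of full scale, then the finger opening in mm, from 0 to 87.8. A call has 1 to 10 rows; each row is the pose to reach, as a shift and turn from the pose commanded when the call began, along the tool's axes at that moment; what a row does not reach only later rows make up. Full scale, the value 1, is 20 cm for a shift and 1.5 rad for a turn. A row lasts 1/8 s, in which the tool goes at most 62.5 mm and 10.7 degrees, less where a joint would pass 70% of its speed; a pose out of reach is approached as far as the arm can. A call with a number of a shift or a turn outside -1 to 1 is refused whole. A call with a gripper value outside its range is refused whole. The fingers move at their own pace and stop on an object; the grip force is fixed at half the most. Time passes only in rows, so rows that repeat a pose let the fingers close. It gives the time, the measured TCP pose, the force, the opening and the grip force at its end, in the units of the state.
- ctrl.get_obs(): the state, without advancing time (a new reading comes with each control period).
- ctrl.get_image(name): name is "scene" or "top" or "wrist"; returns (picture, depth): 480x640x3 uint8, red, green, blue; 480x640 float32, mm along the optical axis (not along the pixel's ray), 0 where there is no reading.
- ctrl.camera_info(name): a dict with "intrinsics" (3x3 intrinsics, pixels), "R" (3x3) and "t" (3): a world point X has camera coordinates R X + t. Camera axes: x right, y down, z forward; pixel columns grow to the right and rows downward; lengths in mm; the calibration is good to about 2 mm. A picture is of the moment at which its call begins: read the wrist's pose just before it. camera_info takes no time and is no camera call; for the wrist camera it gives the pose at the moment of the call.
- ctrl.close_job(): hands the job in; it is judged then, once.
The state is a dict: "t": time; "qpos": joint angles; "qvel": joint speeds; "joint_torque": joint torques, N m; "ee_pos": TCP position; "orientation": TCP orientation; "ft_force": force on the tool from outside, world axes, zero at the start; "moment": the same for the moment, N m; "width": finger opening in mm; "grasp_force": force on a finger pad.
Only numpy, scipy, OpenCV 4.12 (cv2) and the standard library are available. Lean on these libraries where they do the work, as an engineer would, in place of code of your own. Each camera call takes 0.05 s, during which the arm holds its last target. There are 200 camera calls.

## Working session

There is one attempt and no reset: what is moved stays moved. The work goes in short steps, Python scripts to look and compute and a tool call to move; the robot and the scene stay as the last step left them, time stands still between calls to the robot, and variables do not carry over. Pictures are saved under pics/ and viewed, at most 10 in all, crops included, and the job is handed in when it is done.

Besides the shell and the picture viewer there is one more tool, called after ">>>" as a command line: name --pt "numbers of a row" for each row, then --argument value for the rest. servo_tool: Moves the arm, as the interface text tells. Its arguments: {"type":"object","properties":{"rows":{"type":"array","items":{"type":"array","items":{"type":"number"}}}},"required":["rows"]}

```bash
mkdir -p pics; cat > h.py <<'E'
import numpy as np, cv2
from workcell import ctrl
def snap(n,tag):
    info=ctrl.camera_info(n); im,d=ctrl.get_image(n)
    cv2.imwrite(f'pics/{tag}.png',im[:,:,::-1]); np.savez(f'pics/{tag}.npz',im=im,d=d,K=info['intrinsics'],R=info['R'],t=info['t'])
def world(tag,u,v,z=None):
    f=np.load(f'pics/{tag}.npz'); K,R,t,d=f['K'],f['R'],f['t'],f['d']
    r=np.linalg.inv(K)@[u,v,1.]
    if z is None: return R.T@(r*d[int(v),int(u)]-t)
    c=-R.T@t; w=R.T@r; return c+w*(z-c[2])/w[2]
E
python3 - <<'E'
from h import *
snap('scene','s0'); snap('top','t0')
o=ctrl.get_obs(); print({k:np.round(o[k],3) for k in o})
E
```

```text
{'t': np.float64(0.1), 'qpos': array([-1.135,  0.424,  1.631, -0.   ,  1.089, -0.019]), 'qvel': array([-0.   , -0.003, -0.002, -0.   , -0.   , -0.001]), 'joint_torque': array([ 1.0000e-03, -5.4561e+01, -2.7432e+01,  6.5000e-02,  1.9000e-02,
       -0.0000e+00]), 'ee_pos': array([ 274.371, -561.029,  222.01 ]), 'orientation': array([-3.059, -0.708,  0.   ]), 'ft_force': array([-0.544,  0.328,  0.394]), 'moment': array([-0.042, -0.025, -0.006]), 'grasp_force': np.float64(0.0), 'width': np.float64(87.822)}
```

View pics/t0.png

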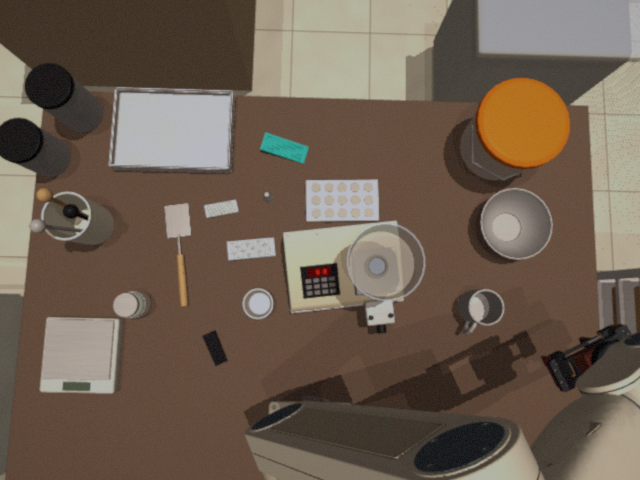

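View pics/s0.png

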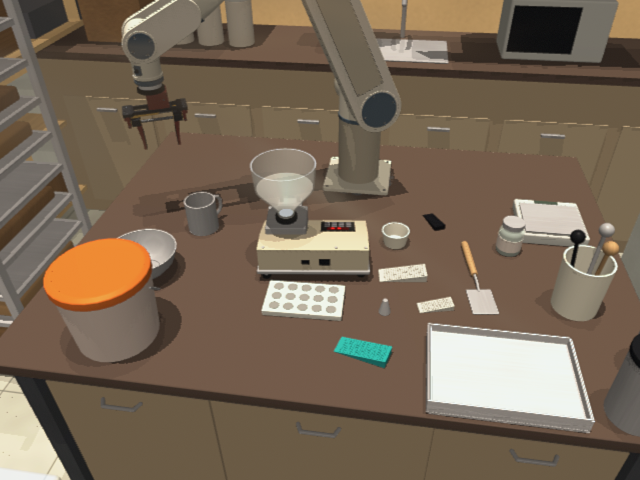

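The top view has the robot at the bottom, so up is +x and left is +y. The wedge (larger pale ribbed piece) is at about (250,249). The depositor's rear-left housing corner is near (285,233), the ramekin at (258,304), the nozzle at (267,197) and the small decoy at (221,209). I'll enlarge this area.

```bash
python3 - <<'E'
from h import *
im=cv2.imread('pics/t0.png')[180:330,210:410]
cv2.imwrite('pics/t0c.png',cv2.resize(im,None,fx=4,fy=4,interpolation=cv2.INTER_CUBIC))
print(np.load('pics/t0.npz')['K'], -np.load('pics/t0.npz')['R'].T@np.load('pics/t0.npz')['t'])
for p in [(228,241),(229,260),(273,238),(274,257),(250,249)]: print(p,world('t0',*p).round(1),world('t0',*p,10).round(1))
E
```

```text
[[476.7566184    0.         321.09366822]
 [  0.         476.7566184  236.84285877]
 [  0.           0.           1.        ]] [3.79859293e+02 4.32838831e-03 1.30155739e+03]
(228, 241) [526.5 233.5  18.8] [527.5 235.1  10. ]
(229, 260) [476.1 230.6   6.7] [475.9 230.   10. ]
(273, 238) [539.9 114.    0.9] [538.8 113.2  10. ]
(274, 257) [ 4.878e+02  1.096e+02 -4.000e-01] [486.9 108.7  10. ]
(250, 249) [506.9 174.2  12.5] [507.1 174.5  10. ]
```

View pics/t0c.png

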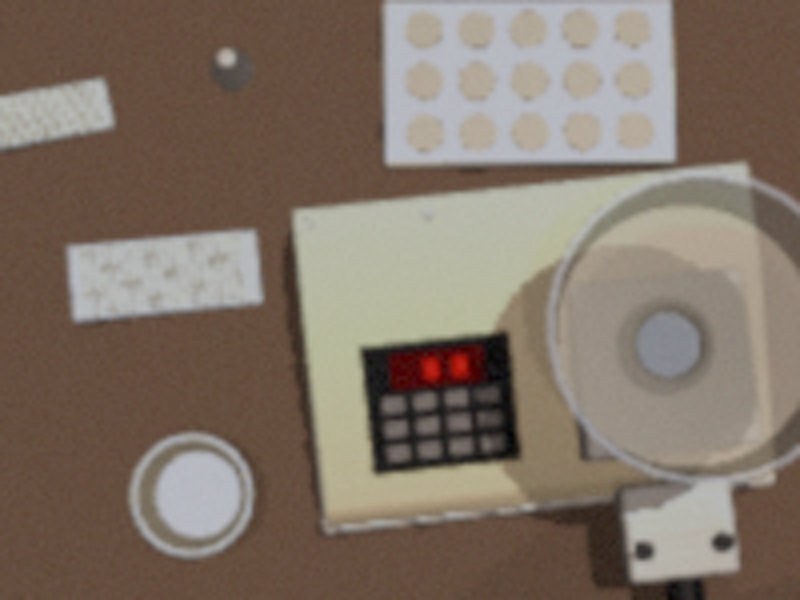

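The enlarged crop shows the wedge butt corners at (67,245) and (73,322) and the tip corners at (258,230) and (263,304). The housing top's rear edge runs from (293,210) to (748,163), and the front-left base corner is at (325,530).

```bash
python3 - <<'E'
from h import *
def W(x,y,z=None): return world('t0',(x+.5)/4-.5+210,(y+.5)/4-.5+180,z)
B=[W(67,245,22),W(73,322,22)];T=[W(258,230,2),W(263,304,2)]
b=(B[0]+B[1])/2;t=(T[0]+T[1])/2
print('butt',B,b,'tip',T,t,'L',np.linalg.norm((b-t)[:2]),np.linalg.norm(B[0]-B[1]),np.linalg.norm(T[0]-T[1]))
print('wyaw',np.arctan2(*(t-b)[[1,0]]))
C=W(293,210,105);D=W(748,163,105);print('C',C,D,np.linalg.norm(C-D),'depth z',W(310,225),W(320,260), W(600,195))
d=(C-D)/np.linalg.norm(C-D) # depositor +y
psi=np.arctan2(d[1],d[0])-np.pi/2;print('dyaw',psi)
x=np.array([np.cos(psi),np.sin(psi),0]);y=np.array([-np.sin(psi),np.cos(psi),0])
o=C-100*x-145*y;print('origin',o)
P=o+83*x+128*y;P[2]=0;print('foot',P)
w=(t-b);w[2]=0;w/=np.linalg.norm(w);v=P-(b+t)/2;print('foot in wedge',v@w,np.cross(w,v)[2])
print('front-left base (-105,150) at z~30', W(325,530,30), o-105*x+150*y)
print('ramekin',W(192,494,45),'tip',W(228,58,42))
E
```

```text
butt [array([526.40088714, 237.30147276,  22.        ]), array([474.58120162, 230.82413801,  22.        ])] [500.49104438 234.06280539  22.        ] tip [array([542.2370369 , 110.95220858,   2.        ]), array([491.43464202, 105.76724975,   2.        ])] [516.83583946 108.35972916   2.        ] L 126.7612547202659 52.22294200913655 51.06630125107262
wyaw -1.4414947622447796
C [542.65693572  80.50421831 105.        ] [ 580.03893909 -207.96418183  105.        ] 290.8804428939461 depth z [533.10985613  69.35147773 106.93491908] [511.45609496  62.55504765 103.28355506] [ 557.03976334 -113.77898726  105.32075432]
dyaw 0.12886969457377395
origin [462.12058446 -76.14473995 105.        ]
foot [527.98262932  61.46045998   0.        ]
foot in wedge 111.32567507138046 5.006473252101191
front-left base (-105,150) at z~30 [340.85276051  57.58123082  30.        ] [338.71427304  59.11753233 105.        ]
ramekin [362.57142664 144.13710112  45.        ] tip [653.24922735 131.74239537  42.        ]
```

Sizes agree with the description: wedge 127 × 51 mm, and the depositor's front-left base corner within 3 mm of prediction. The foot is at about (528, 61), and the wedge axis points at it with a 5 mm lateral offset. I'll raise the arm and turn it, then traverse above the hopper.

>>> servo_tool --pt "0 0 -0.4 0 0 -0.85 16" --pt "0 0 -0.83 0 0 -0.85 16" --pt "0 0 -0.83 0 0 -0.85 16" --pt "0 0 -0.83 0 0 -0.85 16" --pt "0 0 -0.83 0 0 -0.85 16" --pt "0 0 -0.83 0 0 -0.85 16" --pt "0 0 -0.83 0 0 -0.85 16" --pt "0 0 -0.83 0 0 -0.85 16"

```text
t: 1.1
ee_pos: [274.5, -561.2, 392.2]
orientation: [-2.074, -2.358, -0.001]
ft_force: [0.6, 0.8, -0.3]
width: 16.1
grasp_force: 0.0
```

>>> servo_tool --pt "0 0 0 0.3 0.12 0 16" --pt "0 0 0 0.6 0.24 0 16" --pt "0 0 0 0.9 0.36 0 16" --pt "0 0 0 1 0.4 0 16" --pt "0 0 0 1 0.4 0 16"

```text
t: 1.72
ee_pos: [328.5, -351.4, 393.0]
orientation: [2.073, 2.36, -0.0]
ft_force: [0.7, -1.6, 0.2]
width: 15.7
grasp_force: 0.0
```

>>> servo_tool --pt "0 0 0 0.3 0.12 0 16" --pt "0 0 0 0.6 0.24 0 16" --pt "0 0 0 0.9 0.36 0 16" --pt "0 0 0 1 0.4 0 16" --pt "0 0 0 1 0.4 0 16"

```text
t: 2.35
ee_pos: [382.4, -143.9, 392.8]
orientation: [2.072, 2.361, -0.0]
ft_force: [0.8, -0.7, -0.1]
width: 16.0
grasp_force: 0.0
```

>>> servo_tool --pt "0 0 0 0.3 0.12 0 16" --pt "0 0 0 0.6 0.24 0 16" --pt "0 0 0 0.9 0.36 0 16" --pt "0 0 0 1 0.4 0 16" --pt "0 0 0 1 0.4 0 16"

```text
t: 2.98
ee_pos: [436.4, 64.3, 392.3]
orientation: [-2.073, -2.361, 0.001]
ft_force: [0.0, 0.1, -0.8]
width: 16.0
grasp_force: 0.0
```

>>> servo_tool --pt "0 0 0 0.3 0.12 0 16" --pt "0 0 0 0.6 0.24 0 16" --pt "0 0 0 0.9 0.36 0 16" --pt "0 0 0 1 0.43 0 16" --pt "0 0 0 1 0.43 0 16" --pt "0 0 0 1 0.43 0 16"

```text
t: 3.72
ee_pos: [495.4, 271.6, 392.3]
orientation: [2.076, 2.358, -0.002]
ft_force: [0.8, 0.3, 0.8]
width: 16.2
grasp_force: 0.0
```

```bash
python3 - <<'E'
from h import *
snap('wrist','w0')
E
```

```text
(no output)
```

View pics/w0.png

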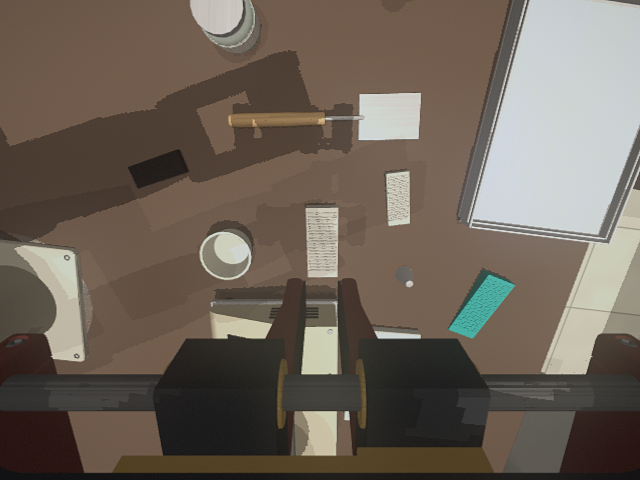

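In the wrist view up is world +y. The wedge butt runs (306,205)–(338,207) and the tip (308,276)–(338,277). The depositor's left edge is near row 300, partly behind the fingers.

```bash
python3 - <<'E'
from h import *
b=[world('w0',306,206,22),world('w0',338,207,22)];t=[world('w0',308,276.5,2),world('w0',338.5,277,2)]
B=sum(b)/2;T=sum(t)/2
print(b,t,B,T,np.linalg.norm((B-T)[:2]))
for p in [(211,302),(330,302),(337,302)]: print(p,world('w0',*p),world('w0',*p,30),world('w0',*p,105))
im=cv2.imread('pics/w0.png')[190:350,200:400];cv2.imwrite('pics/w0c.png',cv2.resize(im,None,fx=4,fy=4,interpolation=cv2.INTER_CUBIC)[:600])
E
```

```text
[array([476.12341355, 233.35705473,  22.        ]), array([525.14473652, 237.99705388,  22.        ])] [array([492.96862535, 107.55467145,   2.        ]), array([544.56084235, 113.18229398,   2.        ])] [500.63407503 235.6770543   22.        ] [518.76473385 110.36848272   2.        ] 126.6134230731622
(211, 302) [340.20036379  57.5884778   35.87735298] [338.56049464  54.21433841  30.        ] [359.48661335  97.27121369 105.        ]
(330, 302) [533.25701683  82.75392401  36.98425185] [533.91178844  79.07565446  30.        ] [526.88055992 118.57454743 105.        ]
(337, 302) [544.95413718  82.54998109  33.84161054] [545.39848998  80.53750563  30.        ] [536.72336293 119.82718842 105.        ]
```

View pics/w0c.png

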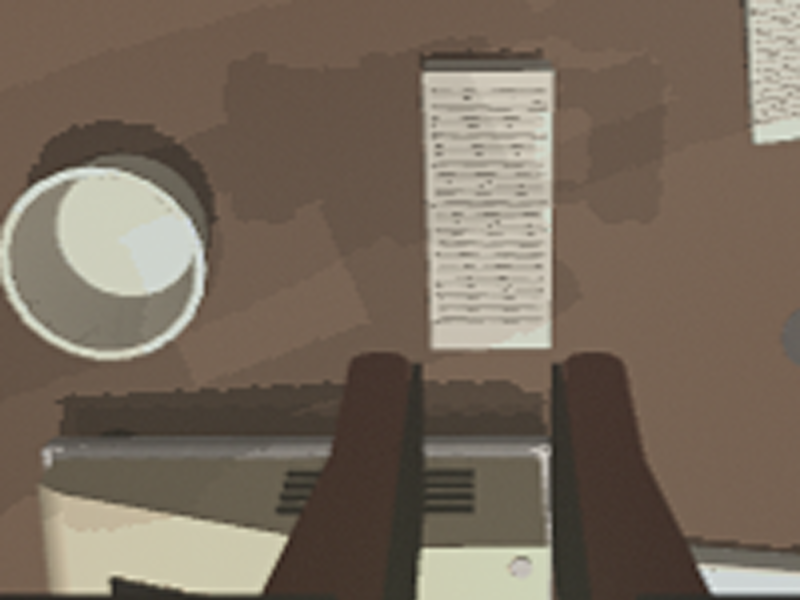

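The second measurement agrees with the first within 2–3 mm. I'll lower the arm behind the butt.

>>> servo_tool --pt "0 0 0 0 0 0.3 16" --pt "0 0 0 0 0 0.6 16" --pt "0 0 0 0 0 0.9 16" --pt "0 0 0 0 0 1 16" --pt "0 0 0 0 0 1 16"

```text
t: 4.4
ee_pos: [494.1, 271.9, 191.5]
orientation: [-2.075, -2.358, 0.005]
ft_force: [0.3, 0.0, -0.5]
width: 16.0
grasp_force: 0.0
```

>>> servo_tool --pt "0 0 0 0 0 0.3 16" --pt "0 0 0 0 0 0.6 16" --pt "0 0 0 0 0 0.8 16" --pt "0 0 0 0 0 0.9 16" --pt "0 0 0 0 0 0.92 16" --pt "0 0 0 0 0 0.92 16"

```text
t: 5.15
ee_pos: [496.2, 274.3, 10.2]
orientation: [2.073, 2.359, 0.004]
ft_force: [0.5, 0.9, 0.1]
width: 16.2
grasp_force: 0.0
```

>>> servo_tool --pt "0 0 0 -0.05 0 0.02 16" --pt "0 0 0 -0.09 0 0.02 16" --pt "0 0 0 -0.12 0 0.02 16" --pt "0 0 0 -0.15 0 0.02 16" --pt "0 0 0 -0.19 0 0.02 16" --pt "0 0 0 -0.23 0 0.02 16" --pt "0 0 0 -0.27 0 0.02 16" --pt "0 0 0 -0.31 0 0.02 16" --pt "0 0 0 -0.35 0 0.02 16" --pt "0 0 0 -0.38 0 0.02 16"

```text
t: 6.4
ee_pos: [504.8, 197.9, 4.7]
orientation: [-2.074, -2.36, 0.0]
ft_force: [0.2, 0.8, 0.7]
width: 16.0
grasp_force: 0.6
```

>>> servo_tool --pt "0 0 0 -0.015 0 0 16" --pt "0 0 0 -0.03 0 0 16" --pt "0 0 0 -0.045 0 0 16" --pt "0 0 0 -0.06 0 0 16" --pt "0 0 0 -0.06 0 0 16"

```text
t: 7.02
ee_pos: [506.2, 186.3, 4.6]
orientation: [-2.074, -2.36, 0.001]
ft_force: [0.1, -0.2, 0.3]
width: 16.2
grasp_force: 0.0
```

```bash
python3 - <<'E'
from h import *
snap('wrist','w1'); print(ctrl.get_obs()['ft_force'])
E
```

```text
[ 0.24506438 -0.42747527  0.03565868]
```

View pics/w1.png

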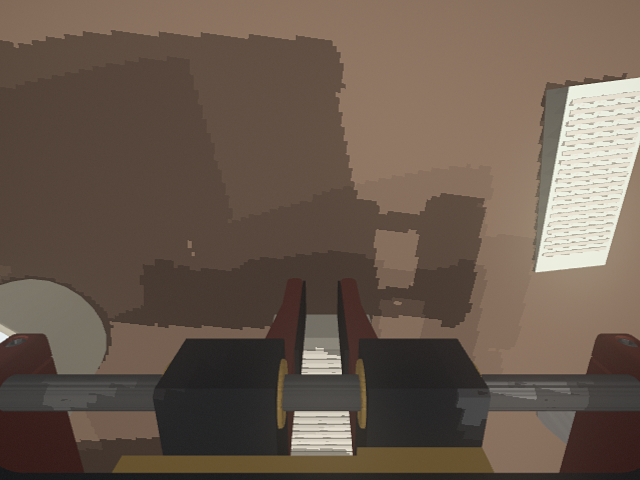

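The wedge lies centred between and ahead of the fingers, with the butt at about (322,320). No resistance yet, so I'll continue in small steps.

>>> servo_tool --pt "0 0 0 -0.01 0 0 16" --pt "0 0 0 -0.02 0 0 16" --pt "0 0 0 -0.03 0 0 16" --pt "0 0 0 -0.04 0 0 16" --pt "0 0 0 -0.04 0 0 16"

```text
t: 7.7
ee_pos: [507.3, 178.4, 4.7]
orientation: [2.074, 2.36, -0.0]
ft_force: [-0.3, -0.7, -0.4]
width: 16.1
grasp_force: 0.0
```

>>> servo_tool --pt "0 0 0 -0.01 0 0 16" --pt "0 0 0 -0.02 0 0 16" --pt "0 0 0 -0.02 0 0 16"

```text
t: 8.07
ee_pos: [507.9, 174.7, 4.7]
orientation: [2.074, 2.36, 0.0]
ft_force: [0.0, 0.9, -0.7]
width: 16.3
grasp_force: 0.5
```

>>> servo_tool --pt "0 0 0 -0.01 0 0 16" --pt "0 0 0 -0.015 0 0 16" --pt "0 0 0 -0.015 0 0 16"

```text
t: 8.45
ee_pos: [508.3, 173.0, 4.8]
orientation: [-2.074, -2.359, -0.003]
ft_force: [-1.7, 10.6, -1.4]
width: 15.9
grasp_force: 5.4
```

The push force rose to 10.6 N, so the wedge is meeting the foot. I'll hold and read again.

>>> servo_tool --pt "0 0 0 0 0 0 16" --pt "0 0 0 0 0 0 16"

```text
t: 8.7
ee_pos: [508.3, 173.0, 4.7]
orientation: [-2.074, -2.359, -0.003]
ft_force: [-2.1, 10.2, -1.6]
width: 15.7
grasp_force: 5.3
```

The wedge is snug and steady at about 10 N. I'll back off, rise and move over the corner.

>>> servo_tool --pt "0 0 0 0.05 0 0 16" --pt "0 0 0 0.15 0 0 16" --pt "0 0 0 0.15 0 0 16" --pt "0 0 0 0.15 0 -0.3 16" --pt "0 0 0 0.15 0 -0.6 16" --pt "0 0 0 0.15 0 -0.9 0" --pt "0 0 0 0.15 0 -0.9 0" --pt "0 0 0 0.15 0 -0.9 0"

```text
t: 9.7
ee_pos: [503.8, 201.2, 184.2]
orientation: [-2.073, -2.36, 0.001]
ft_force: [-0.8, -0.1, -0.8]
width: 0.6
grasp_force: 0.0
```

```bash
python3 - <<'E'
from h import *
snap('top','t1'); o=ctrl.get_obs(); print(o['ee_pos'],o['ft_force'])
e=np.array([528,61.])-o['ee_pos'][:2]; print('tool x,y frac',e@[-.129,.9916]/200,e@[.9916,.129]/200)
im=cv2.imread('pics/t1.png')[180:330,210:410]
cv2.imwrite('pics/t1c.png',cv2.resize(im,None,fx=4,fy=4,interpolation=cv2.INTER_CUBIC))
E
```

```text
[503.26975628 201.00089258 183.33915074] [ 0.32938502 -0.679521   -0.8503219 ]
tool x,y frac -0.7100754326018446 0.032311972671392714
```

View pics/t1c.png

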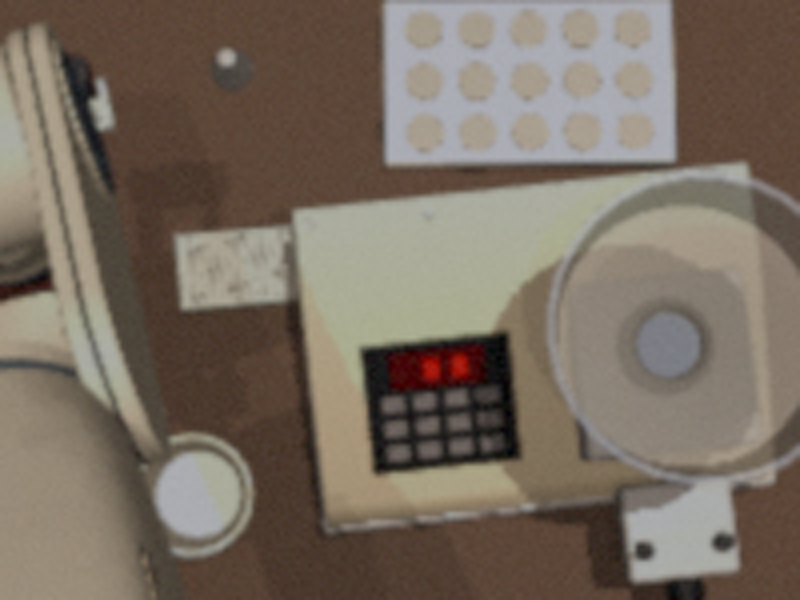

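The machine is unmoved (corner still at (293,210)). The wedge butt at (175,235)–(182,312) puts the foot about 22 mm from the tip. I'll move above the corner and descend.

>>> servo_tool --pt "0 0 0 -0.3 0.01 0 0" --pt "0 0 0 -0.6 0.03 0 0" --pt "0 0 0 -0.71 0.03 0 0" --pt "0 0 0 -0.71 0.03 0.15 0" --pt "0 0 0 -0.71 0.03 0.3 0" --pt "0 0 0 -0.71 0.03 0.34 0" --pt "0 0 0 -0.71 0.03 0.34 0" --pt "0 0 0 -0.71 0.03 0.34 0"

```text
t: 10.75
ee_pos: [529.0, 61.6, 117.2]
orientation: [2.073, 2.36, 0.001]
ft_force: [-0.1, 0.1, 0.3]
width: 0.3
grasp_force: 0.0
```

>>> servo_tool --pt "0 0 0 0 0 0.015 0" --pt "0 0 0 0 0 0.03 0" --pt "0 0 0 0 0 0.045 0" --pt "0 0 0 0 0 0.05 0" --pt "0 0 0 0 0 0.05 0"

```text
t: 11.38
ee_pos: [528.5, 61.4, 106.6]
orientation: [-2.074, -2.36, 0.0]
ft_force: [0.1, 0.6, -0.6]
width: 0.3
grasp_force: 0.0
```

>>> servo_tool --pt "0 0 0 0 0 0.005 0" --pt "0 0 0 0 0 0.005 0"

```text
t: 11.62
ee_pos: [528.5, 61.4, 105.6]
orientation: [-2.074, -2.36, 0.0]
ft_force: [-0.6, 1.3, 0.6]
width: 0.3
grasp_force: 0.0
```

>>> servo_tool --pt "0 0 0 0 0 0.004 0" --pt "0 0 0 0 0 0.004 0"

```text
t: 11.88
ee_pos: [528.6, 61.4, 105.3]
orientation: [2.074, 2.36, 0.0]
ft_force: [-1.1, 0.6, 6.0]
width: 0.3
grasp_force: 2.5
```

>>> servo_tool --pt "0 0 0 0 0 0.003 0" --pt "0 0 0 0 0 0.003 0" --pt "0 0 0 0 0 0.003 0"

```text
t: 12.25
ee_pos: [528.7, 61.4, 105.3]
orientation: [2.073, 2.36, 0.0]
ft_force: [-3.5, 0.5, 11.3]
width: 0.4
grasp_force: 5.3
```

11 N with no sink, so the corner is firm. I'll hold for half a second, then lift off.

>>> servo_tool --pt "0 0 0 0 0 0 0" --pt "0 0 0 0 0 0 0" --pt "0 0 0 0 0 0 0" --pt "0 0 0 0 0 0 0"

```text
t: 12.75
ee_pos: [528.7, 61.4, 105.3]
orientation: [2.073, 2.36, 0.0]
ft_force: [-3.6, 0.3, 10.3]
width: 0.9
grasp_force: 5.3
```

>>> servo_tool --pt "0 0 0 0 0 -0.02 0" --pt "0 0 0 0 0 -0.1 0" --pt "0 0 0 0 0 -0.3 0" --pt "0 0 0 0 0 -0.5 0" --pt "0 0 0 0 0 -0.5 0" --pt "0 0 0 0 0 -0.5 0"

```text
t: 13.5
ee_pos: [528.2, 61.3, 204.3]
orientation: [2.074, 2.36, -0.0]
ft_force: [0.2, 0.2, 0.2]
width: 0.2
grasp_force: 0.0
```

>>> servo_tool --pt "0 0 0 0.3 0 -0.3 0" --pt "0 0 0 0.6 0 -0.3 0" --pt "0 0 0 0.9 0 -0.3 0" --pt "0 0 0 0.9 0 -0.3 0" --pt "0 0 0 0.9 0 -0.3 0" --pt "0 0 0 0.9 0 -0.3 0"

```text
t: 14.25
ee_pos: [505.2, 238.4, 263.4]
orientation: [-2.075, -2.359, 0.003]
ft_force: [-0.9, -0.7, 0.0]
width: 0.0
grasp_force: 0.0
```

```bash
python3 - <<'E'
from h import *
snap('top','t2')
im=cv2.imread('pics/t2.png')[180:330,210:410]
cv2.imwrite('pics/t2c.png',cv2.resize(im,None,fx=4,fy=4,interpolation=cv2.INTER_CUBIC))
E
```

```text
(no output)
```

View pics/t2c.png

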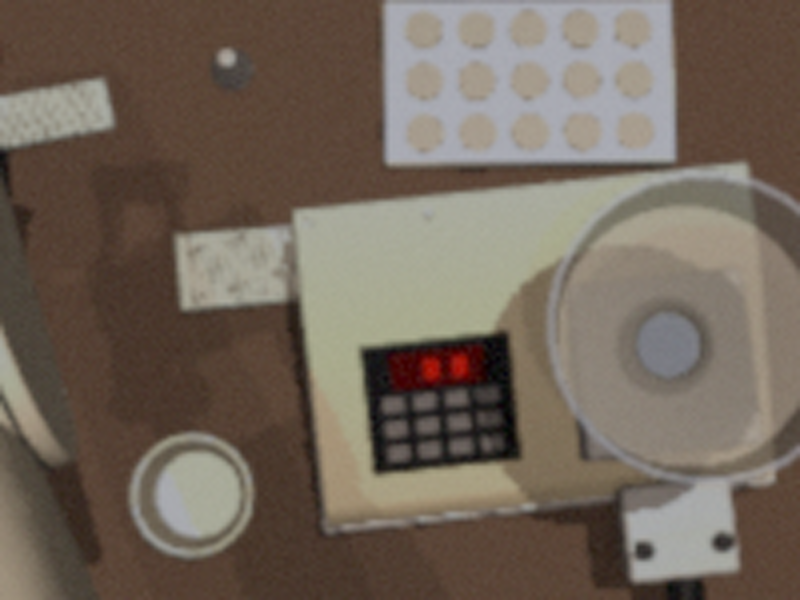

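The wedge is still in place, with its butt at (175,235)–(182,312). The machine corner at (293,210) and the bystanders in this view have not moved, and the arm is clear.

```bash
python3 -c "
from workcell import ctrl
print(ctrl.close_job())"
```

```text
the job is handed in; nothing more can be done
None
```

I pushed the wedge snug under the rear-left foot at about 10 N, pressed the corner above it with about 11 N with no rocking, left the wedge in place, and handed the job in; no verdict was returned.

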